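# Lock a load plug into the bench coupler

## Task

Take the ribbed load plug out of the rack and stand it, nose down, in the funnel mouth of the bench coupler. Then press the coupler's sprung sleeve all the way back (down) by its side tab so that the plug drops fully home, and let go so that the sleeve springs all the way forward (up) and locks it.

Things in the scene. Friction and masses are not known exactly. Their poses are not given: they have to be found in the camera images.
- load_head (a point): Head centre of the loose 0.2 kg plug: ribbed round aluminium head, 34 dia x 40 tall, on a 21 dia x 62 brass nose; this point is 82 above the nose tip. z up; y along the rack's row at the start. Stands on the table in a hole of the fixed grey rack (45 tall, 3 holes, 24 wide, 68 apart; any hole): lift 50 to clear. The other plugs there have a slim smooth (24 dia) or a square (30) head.
- mouth (a point): Rim centre of the upright fixed steel coupler's funnel, 83 above the table; rim 61 wide outside, 54 inside, narrowing over 22 depth to a 26 bore; z up. Sleeve forward: jaws in the bore hold a plug let go there, head centre 30 above this point, leaning some degrees. Sleeve back: jaws open, it falls 21 by its weight, home, head centre 9 above; the sleeve going forward locks it.
- tab (a point): Where to press: on the top face of the sleeve's flat aluminium side tab, 60 out from the coupler's axis. Tab 32 wide, 6 thick, clear of the funnel from 30 to 78 from the axis; its top is 54 above the table with the sleeve forward, 40 with it back. x points outward along the tab from the coupler's axis, z up. (Sizes in mm throughout.)
- sleeve (a joint): Travel (m) of the coupler's sprung aluminium sleeve, which carries the tab: 0 = fully forward (up), grows as it is pressed straight down, 0.014 = fully back on its stop. Its spring pushes forward with about 7 N at 0 and 11 N fully back. If let go while a plug is only part way down, it stays part way back.
Mind the look-alikes: they are no part of the job. Leave any pink look-alike of the part that bears load_head alone.

How it is judged:
By the outcome, as a careful person would: the job done as asked, in the order asked, and still so for the second after the job is handed in, with the robot touching nothing.
It also fails if it takes over 54 s, if anything falls off the work surface, if the arm or the gripper's body presses on something with over 40 N, if the wrist force passes 120 N, or if a joint passes its speed limit or range.

## Robot

A 6-joint arm with a two-finger parallel gripper is mounted at the origin on the work surface. World frame = base frame: x ahead of the robot, y to its left, z up, the work surface at z = 0. Lengths are in mm, angles in rad, forces in N, time in s.
With the tool pointing down it reaches from about 350 to 850 mm from the base axis. Payload 8.1 kg.
Tool frame: the origin (TCP) lies midway between the tips of the shut fingers; the grasp point (between the pads) lies 19 mm behind it (grasp_offset is the distance from the TCP to the grasp point, in mm); z points along the fingers, x is the direction in which the jaws open and shut, and the axes are right-handed (so a half turn about z gives the same grasp; the last joint's range is limited). The gripper opens to 93 mm and grips with 3 to 60 N. Pads are 15 mm wide; open, the fingers measure 128 mm over their backs; the gripper's body (75 mm by 188 mm) begins 65 mm behind the grasp point.
Start: joints at [1.227, 0.13, 1.488, -0, 1.523, -0.085], TCP at [153.53, 580.029, 218.635] pointing down, gripper open.
Joint ranges: [-2.96, 2.96], [-0.89, 2.26], [0.02, 2.5], [-1.34, 4.48], [0, 2.73], [-2.66, 2.66]. Speed limits (rad/s): [2.39, 2.39, 2.79, 3.14, 3.14, 3.14].

## Interface

Orientations are given as [roll, pitch, yaw] about the fixed x, y, z axes, in that order (R = Rz(yaw) Ry(pitch) Rx(roll)).
In Python, from bench import * gives the robot as it stands.
- The arm moves only by the shell command python3 -m inch 'ROWS' [FORCE]. ROWS is JSON, a list that holds one entry, the list of rows, each a list of 7 numbers: the opening, from 0 (shut) to 1 (fully open), then the shift along the tool's x, y, z in mm, then the turn, a rotation vector about the tool's x, y, z in degrees. A call has exactly 10 rows; each row is the pose to reach, as a shift and turn from the pose measured when the call began, along the tool's axes at that moment; what a row does not reach only later rows make up. A row lasts 1/10 s, in which the tool goes at most 50 mm and 8.59 degrees, less where a joint would pass 70% of its speed; a pose out of reach is approached as far as the arm can. A call with a gripper value outside its range is refused whole. The fingers move at their own pace and stop on an object; FORCE is the grip in N (left out, the last holds). Time passes only in rows, so rows that repeat a pose let the fingers close, or fill a call up. It gives the time, the measured TCP pose, the force and the opening at its end, in the units of the state.
- observe(): the state, without advancing time (a new reading comes with each control period).
- grab_frame(name): name is "side" or "top"; returns the picture (420x560x3 uint8, red, green, blue); there is no depth.
- calibration(name): a dict with "camera_matrix" (3x3 intrinsics, pixels), "k1" (the pictures are not rectified: a ray, as slopes to the right and down, at radius r is drawn at 1 + k1 r^2 times it, then the intrinsics apply), "R" (3x3) and "t" (3): a world point X has camera coordinates R X + t. Camera axes: x right, y down, z forward; pixel columns grow to the right and rows downward; lengths in mm; the calibration is good to about 2 mm. A picture is of the moment at which its call begins. calibration takes no time and is no camera call.
- finish_job(): hands the job in, once; it reports no verdict.
Trained networks look in the newest picture that a camera, given by its name, has taken for a name from the list of things; names that differ only in an ending like _2 or _b are one class to them, and where a whole thing is asked for, a point or a joint stands for the part that bears it (a point fixed in the world has none). Each returns a list of dicts, best first, with "conf" (0 to 1); they miss things now and then, are a little off and sometimes report something else, mostly with a low value. They report only what shows in the picture. A call takes as long as a camera call. They do not tell look-alikes from the thing itself.
- masks_of(camera, label): "region" (420x560 bool, what is visible of it) and "box" ([left, top, right, bottom] in pixels, round what is visible of it).
- landmark_of(camera, label): "at" ([column, row] in pixels: a listed point, or the origin of a listed thing).
The state is a dict: "time_s": time; "q": joint angles; "qd": joint speeds; "tau": joint torques, N m; "tcp_pos": TCP position; "tcp_rot": TCP orientation; "contact_force": force on the tool from outside, world axes, zero at the start; "wrist_torque": the same for the moment, N m; "grip_width": opening from 0.0 (shut) to 1.0 (fully open).
Only numpy, scipy, OpenCV 4.12 (cv2) and the standard library are available. Lean on these libraries where they do the work, as an engineer would, in place of code of your own. Each camera call takes 0.05 s, during which the arm holds its last target. There are 200 camera calls.

## Working session

There is one attempt and no reset: what is moved stays moved. The work goes in short steps, Python scripts to look and compute and a shell command to move; the robot and the scene stay as the last step left them, time stands still between calls to the robot, and variables do not carry over. Pictures are saved under pics/ and viewed, about 8 in all and at most 12, crops included, and the job is handed in when it is done.

```bash
mkdir -p pics
cat > h.py <<'E'
from bench import *
import numpy as np, cv2
def snap(c,fn=None):
    im=grab_frame(c)
    if fn: cv2.imwrite('pics/'+fn,im[:,:,::-1])
    return im
def ray(c,px):
    k=calibration(c);K=np.array(k['camera_matrix']);R=np.array(k['R']);t=np.array(k['t'])
    d=cv2.undistortPoints(np.array([[px]],float),K,np.array([k['k1'],0,0,0.]))[0,0]
    return -R.T@t, R.T@np.array([d[0],d[1],1])
def atz(c,px,z):
    o,d=ray(c,px); return o+d*(z-o[2])/d[2]
def tri(pa,pb,a='side',b='top'):
    o1,d1=ray(a,pa);o2,d2=ray(b,pb)
    s=np.linalg.lstsq(np.c_[d1,-d2],o2-o1,rcond=None)[0]
    p,q=o1+d1*s[0],o2+d2*s[1]; return (p+q)/2,np.linalg.norm(p-q)
def proj(c,X):
    k=calibration(c);R=np.array(k['R']);v=R@np.array(X)+np.array(k['t'])
    x=v[:2]/v[2];x=x*(1+k['k1']*(x@x));K=np.array(k['camera_matrix']);return K[:2,:2]@x+K[:2,2]
E
python3 - <<'E'
from h import *
np.set_printoptions(precision=1,suppress=True)
a=snap('side');b=snap('top');cv2.imwrite('pics/a.png',np.hstack([a,b])[:,:,::-1][:, :])
im=cv2.imread('pics/a.png');cv2.imwrite('pics/a.png',cv2.resize(np.vstack([im[:,:560],im[:,560:]]),None,fx=.71,fy=.71))
cv2.imwrite('pics/s.png',a[:,:,::-1]);cv2.imwrite('pics/t.png',b[:,:,::-1])
for l in ['load_head','mouth','tab']:
  for c in ['side','top']:
    z={'load_head':82,'mouth':83,'tab':54}[l]
    for r in landmark_of(c,l): print(l,c,np.array(r['at']),round(r['conf'],2),atz(c,r['at'],z))
print(observe())
E
```

```text
load_head side [181.7 136.1] 0.95 [474.5 353.4  82. ]
load_head side [210.9 121.7] 0.91 [553.  358.8  82. ]
load_head side [158.6 160.5] 0.85 [394.5 311.   82. ]
load_head top [140.  179.4] 0.85 [558.3 357.7  82. ]
load_head top [143. 217.] 0.52 [474.8 346.3  82. ]
mouth side [356.4 283.9] 0.78 [ 488.2 -169.9   83. ]
mouth top [380.5 212.2] 0.94 [ 486.8 -164.3   83. ]
tab side [384.6 283.2] 0.69 [ 544.2 -184.8   54. ]
tab top [386.7 188.6] 0.52 [ 544.8 -184.9   54. ]
{'time_s': 0.4, 'q': array([ 1.2,  0.1,  1.5, -0. ,  1.5, -0.1]), 'qd': array([ 0., -0., -0., -0.,  0.,  0.]), 'tau': array([ -0. , -55.9, -49.1,   0.1,   0. ,  -0. ]), 'tcp_pos': array([153.5, 580. , 218.5]), 'tcp_rot': array([-3.1,  0. ,  1.3]), 'contact_force': array([-0.2, -0.2, -0.3]), 'wrist_torque': array([-0.,  0., -0.]), 'grip_width': 1.0007321483804865}
```

View pics/s.png

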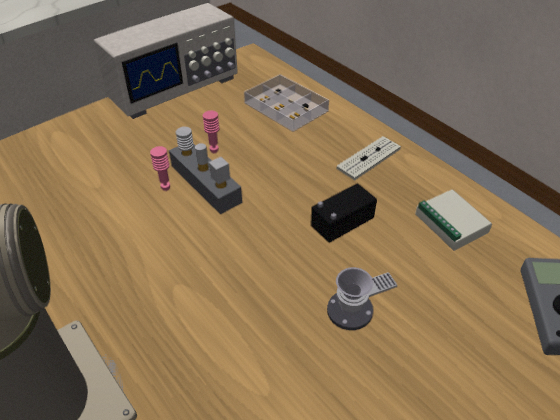

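View pics/t.png

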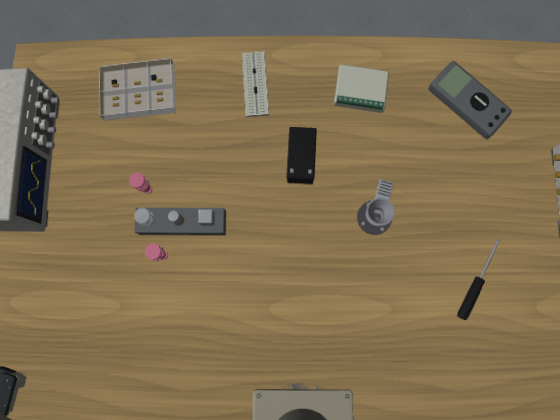

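Run:
```python
from h import *
from scipy.spatial.transform import Rotation as Ro
np.set_printoptions(precision=2,suppress=True)
s=cv2.imread('pics/s.png');t=cv2.imread('pics/t.png')
r=lambda i,x,y,w,h:cv2.resize(i[y:y+h,x:x+w],(400,300),interpolation=cv2.INTER_CUBIC)
cv2.imwrite('pics/c.png',np.vstack([np.hstack([r(s,140,95,120,90+30)[:300],r(t,120,165,120,90)]),np.hstack([r(s,310,245,112,84),r(t,336,164,80,60)])]))
print('head',tri((181.7,136.1),(143,217)))
print('mouth',tri((356.4,283.9),(380.5,212.2)))
print('tab',tri((384.6,283.2),(386.7,188.6)))
print('grey alt',atz('top',(143,217),82), atz('side',(184,140),82))
for n in [(174,217),(205,216)]: print(atz('top',n,90))
for l in ['mouth','load_head']:
  for m in masks_of('top',l): print(l,m['box'],round(m['conf'],2))
st=observe();R=Ro.from_euler('xyz',st['tcp_rot']);print(R.as_matrix(),st['tcp_rot'])
d=np.array([474,348,220])-st['tcp_pos'];print('tool shift',R.inv().apply(d))
```

```text
head (array([472.33, 345.13,  88.13]), np.float64(3.1243279738050895))
mouth (array([ 489.48, -166.43,   77.72]), np.float64(4.165542688459274))
tab (array([ 544.66, -184.77,   53.65]), np.float64(0.515554870551445))
grey alt [474.78 346.27  82.  ] [471.18 338.07  82.  ]
[473.8  276.18  90.  ]
[476.26 209.38  90.  ]
mouth [357.8, 180.9, 394.0, 234.6] 0.59
load_head [129.3, 173.3, 150.0, 191.7] 0.8
load_head [134.7, 208.4, 152.6, 226.3] 0.63
load_head [145.9, 244.9, 166.3, 260.1] 0.5
[[ 0.26  0.97 -0.  ]
 [ 0.97 -0.26 -0.  ]
 [-0.    0.   -1.  ]] [3.14 0.   1.31]
tool shift [-142.29  369.18   -1.37]
```

View pics/c.png

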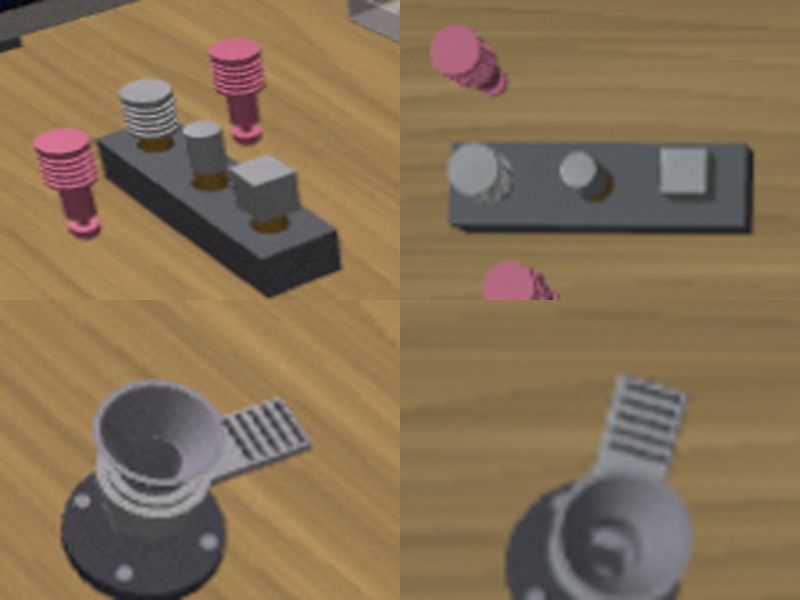

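The one meant is the grey ribbed round head in the rack's end hole: side (183,138), top (142,216). The pink ribbed look-alikes are outside the rack at side (160,160) and (211,122), and the rack also holds a slim head and a square one. The crop confirms this. The coupler's mouth is at about (488,-167), with the tab pointing about -18° from x.

```bash
python3 -m inch '[[[0.65,-143,370,40,0,0,75.2],[0.65,-143,370,40,0,0,75.2],[0.65,-143,370,40,0,0,75.2],[0.65,-143,370,40,0,0,75.2],[0.65,-143,370,40,0,0,75.2],[0.65,-143,370,40,0,0,75.2],[0.65,-143,370,40,0,0,75.2],[0.65,-143,370,40,0,0,75.2],[0.65,-143,370,40,0,0,75.2],[0.65,-143,370,40,0,0,75.2]]]' 40
python3 - <<'E'
from h import *
print(atz('top',(141.9,216),102),atz('top',(381.4,212),83),atz('side',(355.4,282.8),83),atz('side',(182.3,129),102))
s=snap('side');t=snap('top')
r=lambda i,x,y,w,h:cv2.resize(i[y:y+h,x:x+w],(400,300),interpolation=cv2.INTER_CUBIC)
cv2.imwrite('pics/d.png',np.hstack([r(s,120,60,160,120),r(t,80,150,160,120)])[:,:,::-1])
E
```

```text
time_s: 1.5
tcp_pos: [475.6, 345.8, 178.3]
tcp_rot: [3.141, 0.001, -0.005]
contact_force: [-0.4, 0.5, 0.0]
grip_width: 0.651
[473.62850343 343.07700203 102.        ] [ 487.21151097 -166.24246833   83.        ] [ 488.53188232 -167.26495172   83.        ] [476.65141563 349.48547474 102.        ]
```

View pics/d.png

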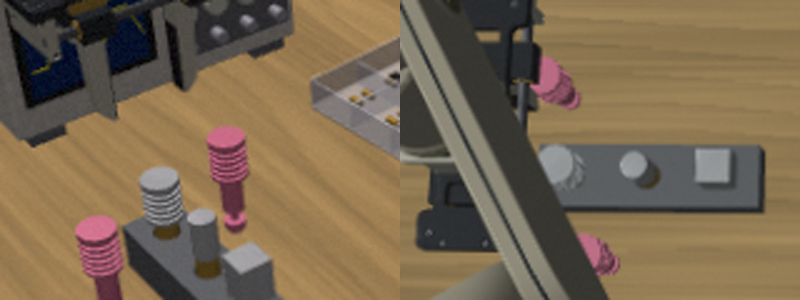

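The fingers are above the grey plug. In the side crop they straddle the line above (160,195), and the pink ones are clear of them. Next I descend and grip.

```bash
python3 -m inch '[[[0.65,0,0,40,0,0,0],[0.65,0,0,80,0,0,0],[0.65,0,0,100,0,0,0],[0.65,0,0,115,0,0,0],[0.65,0,0,115,0,0,0],[0.65,0,0,115,0,0,0],[0.3,0,0,115,0,0,0],[0.2,0,0,115,0,0,0],[0.2,0,0,115,0,0,0],[0.2,0,0,115,0,0,0]]]' 40
python3 -m inch '[[[0.2,0,0,0,0,0,0],[0.2,0,0,0,0,0,0],[0.2,0,0,-10,0,0,0],[0.2,0,0,-30,0,0,0],[0.2,0,0,-50,0,0,0],[0.2,0,0,-80,0,0,0],[0.2,0,0,-110,0,0,0],[0.2,0,0,-130,0,0,0],[0.2,0,0,-130,0,0,0],[0.2,0,0,-130,0,0,0]]]' 40
```

```text
time_s: 2.6
tcp_pos: [474.8, 347.5, 64.4]
tcp_rot: [-3.141, -0.001, 0.003]
contact_force: [1.2, -0.6, 2.9]
grip_width: 0.362
time_s: 3.6
tcp_pos: [474.6, 347.4, 194.2]
tcp_rot: [-3.141, -0.001, 0.003]
contact_force: [-0.1, 0.5, -2.5]
grip_width: 0.359
```

```bash
python3 -m inch '[[[0.2,13,514,0,0,0,0],[0.2,13,514,0,0,0,0],[0.2,13,514,0,0,0,0],[0.2,13,514,0,0,0,0],[0.2,13,514,0,0,0,0],[0.2,13,514,0,0,0,0],[0.2,13,514,0,0,0,0],[0.2,13,514,0,0,0,0],[0.2,13,514,0,0,0,0],[0.2,13,514,0,0,0,0]]]' 40
python3 -m inch '[[[0.2,0,0,0,0,0,0],[0.2,0,0,0,0,0,0],[0.2,0,0,0,0,0,0],[0.2,0,0,0,0,0,0],[0.2,0,0,0,0,0,0],[0.2,0,0,0,0,0,0],[0.2,0,0,0,0,0,0],[0.2,0,0,0,0,0,0],[0.2,0,0,0,0,0,0],[0.2,0,0,0,0,0,0]]]' 40
python3 - <<'E'
from h import *
s=snap('side');t=snap('top')
r=lambda i,x,y,w,h:cv2.resize(i[y:y+h,x:x+w],(400,300),interpolation=cv2.INTER_CUBIC)
cv2.imwrite('pics/e.png',np.hstack([r(s,280,200,160,120),r(t,310,140,160,120)])[:,:,::-1])
E
```

```text
time_s: 4.6
tcp_pos: [487.2, -153.9, 191.5]
tcp_rot: [-3.139, 0.002, 0.003]
contact_force: [1.3, 0.2, -1.8]
grip_width: 0.354
time_s: 5.6
tcp_pos: [487.2, -153.9, 191.6]
tcp_rot: [-3.139, 0.002, 0.003]
contact_force: [0.5, 0.1, -2.7]
grip_width: 0.359
```

View pics/e.png

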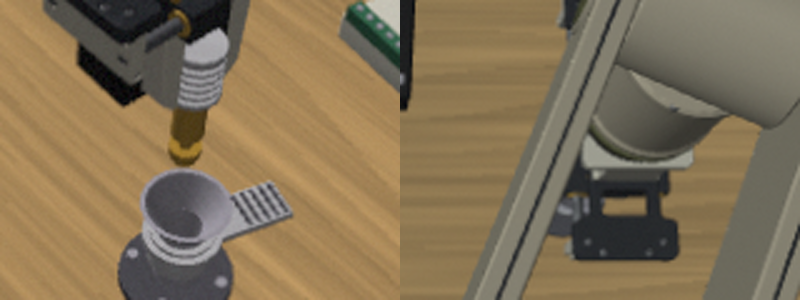

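```bash
python3 -m inch '[[[0.2,1,6,0,0,0,0],[0.2,1,13,0,0,0,0],[0.2,1,13,10,0,0,0],[0.2,1,13,25,0,0,0],[0.2,1,13,40,0,0,0],[0.2,1,13,50,0,0,0],[0.2,1,13,58,0,0,0],[0.2,1,13,63,0,0,0],[0.2,1,13,63,0,0,0],[0.2,1,13,63,0,0,0]]]' 20
python3 -m inch '[[[0.2,0,0,2,0,0,0],[0.2,0,0,4,0,0,0],[0.2,0,0,6,0,0,0],[0.2,0,0,8,0,0,0],[0.2,0,0,9,0,0,0],[0.2,0,0,10,0,0,0],[0.2,0,0,11,0,0,0],[0.2,0,0,12,0,0,0],[0.2,0,0,12,0,0,0],[0.2,0,0,12,0,0,0]]]' 20
```

```text
time_s: 6.7
tcp_pos: [488.4, -166.9, 128.9]
tcp_rot: [-3.14, 0.001, 0.003]
contact_force: [-0.1, -0.5, -2.3]
grip_width: 0.36
time_s: 7.7
tcp_pos: [488.3, -166.8, 116.6]
tcp_rot: [-3.139, 0.002, 0.003]
contact_force: [3.4, 3.0, -3.4]
grip_width: 0.363
```

```bash
python3 -m inch '[[[0.2,1,-1,2,0,0,0],[0.2,1,-1,4,0,0,0],[0.2,1,-1,6,0,0,0],[0.2,1,-1,8,0,0,0],[0.2,1,-1,10,0,0,0],[0.2,1,-1,12,0,0,0],[0.2,1,-1,14,0,0,0],[0.2,1,-1,16,0,0,0],[0.2,1,-1,18,0,0,0],[0.2,1,-1,18,0,0,0]]]' 20
```

```text
time_s: 8.7
tcp_pos: [489.1, -165.5, 98.3]
tcp_rot: [-3.139, 0.002, 0.003]
contact_force: [0.3, 0.1, -2.5]
grip_width: 0.363
```

```bash
python3 -m inch '[[[0.2,0,0,1,0,0,0],[0.2,0,0,2,0,0,0],[0.2,0,0,3,0,0,0],[0.2,0,0,3,0,0,0],[0.4,0,0,3,0,0,0],[0.5,0,0,3,0,0,0],[0.65,0,0,3,0,0,0],[0.65,0,0,3,0,0,0],[0.65,0,0,3,0,0,0],[0.65,0,0,3,0,0,0]]]' 20
python3 -m inch '[[[0.65,0,0,-10,0,0,0],[0.65,0,0,-30,0,0,0],[0.65,0,0,-60,0,0,0],[0.65,0,0,-90,0,0,0],[0.4,0,0,-110,0,0,0],[0,0,0,-110,0,0,0],[0,0,0,-110,0,0,0],[0,0,0,-110,0,0,0],[0,0,0,-110,0,0,0],[0,0,0,-110,0,0,0]]]' 20
python3 - <<'E'
from h import *
s=snap('side');t=snap('top')
r=lambda i,x,y,w,h:cv2.resize(i[y:y+h,x:x+w],(400,300),interpolation=cv2.INTER_CUBIC)
cv2.imwrite('pics/f.png',np.hstack([r(s,280,200,160,120),r(t,310,140,160,120)])[:,:,::-1])
for c in ['side','top']:
  for m in landmark_of(c,'load_head'): print(c,m['at'],m['conf'],atz(c,m['at'],113))
  for m in landmark_of(c,'tab'): print(c,'tab',m['at'],m['conf'],atz(c,m['at'],54))
E
```

```text
time_s: 9.7
tcp_pos: [489.1, -165.6, 95.3]
tcp_rot: [-3.139, 0.002, 0.003]
contact_force: [0.3, 1.1, -0.2]
grip_width: 0.651
time_s: 10.7
tcp_pos: [488.8, -165.6, 204.1]
tcp_rot: [-3.138, 0.004, 0.003]
contact_force: [0.1, -0.5, -0.6]
grip_width: 0.184
side [159.2, 157.0] 0.74 [385.98386782 282.71399323 113.        ]
side [207.3, 122.4] 0.65 [523.67035097 322.05765874 113.        ]
side [352.6, 268.9] 0.55 [ 485.92355193 -159.44013891  113.        ]
side tab [385.0, 282.9] 0.62 [ 545.16868896 -184.80576154   54.        ]
top [138.5, 179.7] 0.76 [550.25140004 351.82651848 113.        ]
top [154.2, 249.9] 0.6 [400.61660974 310.05148831 113.        ]
```

View pics/f.png

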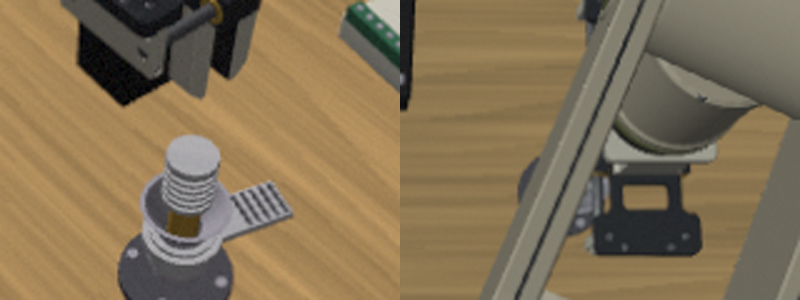

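The plug stands, slightly leaning, in the funnel (side crop (190,180)). The tab is at side (385,283). Now I move above the tab with the fingers shut.

```bash
python3 -m inch '[[[0,62.6,21.4,0,0,0,-71.5],[0,62.6,21.4,0,0,0,-71.5],[0,62.6,21.4,0,0,0,-71.5],[0,62.6,21.4,0,0,0,-71.5],[0,62.6,21.4,0,0,0,-71.5],[0,62.6,21.4,0,0,0,-71.5],[0,62.6,21.4,0,0,0,-71.5],[0,62.6,21.4,0,0,0,-71.5],[0,62.6,21.4,0,0,0,-71.5],[0,62.6,21.4,0,0,0,-71.5]]]' 20
python3 -m inch '[[[0,0,0,30,0,0,0],[0,0,0,60,0,0,0],[0,0,0,90,0,0,0],[0,0,0,110,0,0,0],[0,0,0,125,0,0,0],[0,0,0,135,0,0,0],[0,0,0,135,0,0,0],[0,0,0,135,0,0,0],[0,0,0,135,0,0,0],[0,0,0,135,0,0,0]]]' 20
python3 - <<'E'
from h import *
s=snap('side');t=snap('top')
r=lambda i,x,y,w,h:cv2.resize(i[y:y+h,x:x+w],(400,300),interpolation=cv2.INTER_CUBIC)
cv2.imwrite('pics/g.png',np.hstack([r(s,280,200,160,120),r(t,310,140,160,120)])[:,:,::-1])
print(observe()['q'])
E
```

```text
time_s: 12.0
tcp_pos: [552.0, -187.0, 204.9]
tcp_rot: [-3.139, -0.002, 1.252]
contact_force: [-0.2, -0.0, -0.1]
grip_width: 0.005
time_s: 13.0
tcp_pos: [552.6, -187.1, 71.2]
tcp_rot: [-3.141, -0.002, 1.251]
contact_force: [0.6, -0.8, -0.4]
grip_width: 0.007
[-4.15283501e-01  2.04109567e-01  1.68419056e+00  1.58726069e-03
  1.25495428e+00 -1.66725823e+00]
```

View pics/g.png

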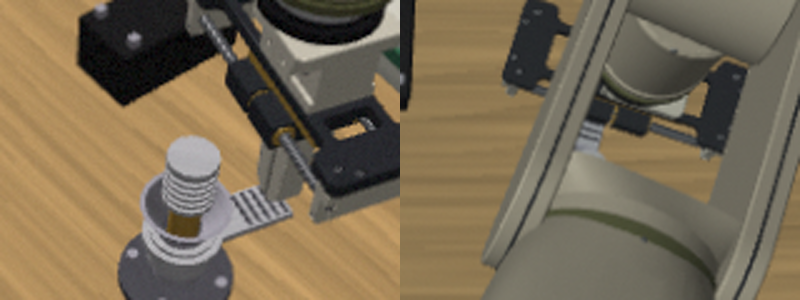

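```bash
python3 -m inch '[[[0,0,0,8,0,0,0],[0,0,0,13,0,0,0],[0,0,0,16,0,0,0],[0,0,0,18,0,0,0],[0,0,0,20,0,0,0],[0,0,0,22,0,0,0],[0,0,0,24,0,0,0],[0,0,0,25,0,0,0],[0,0,0,25,0,0,0],[0,0,0,25,0,0,0]]]' 20
```

```text
time_s: 14.1
tcp_pos: [551.7, -186.7, 46.2]
tcp_rot: [-3.139, -0.002, 1.252]
contact_force: [-5.7, 2.9, 9.0]
grip_width: 0.006
```

```bash
python3 -m inch '[[[0,0,0,1,0,0,0],[0,0,0,2,0,0,0],[0,0,0,3,0,0,0],[0,0,0,4,0,0,0],[0,0,0,5,0,0,0],[0,0,0,6,0,0,0],[0,0,0,6.5,0,0,0],[0,0,0,7,0,0,0],[0,0,0,7,0,0,0],[0,0,0,7,0,0,0]]]' 20
python3 - <<'E'
from h import *
s=snap('side')
r=lambda i,x,y,w,h:cv2.resize(i[y:y+h,x:x+w],(400,300),interpolation=cv2.INTER_CUBIC)
cv2.imwrite('pics/h.png',r(s,280,200,160,120)[:,:,::-1])
E
```

```text
time_s: 15.1
tcp_pos: [551.8, -186.7, 40.2]
tcp_rot: [-3.139, -0.002, 1.252]
contact_force: [-5.0, 1.1, 10.9]
grip_width: 0.009
```

View pics/h.png

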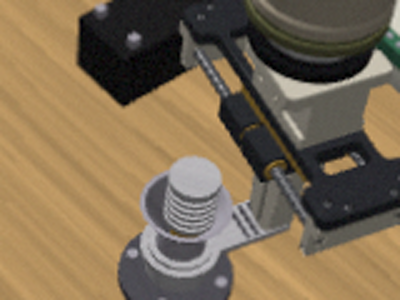

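The plug head has dropped in the side crop, from row 150 to 172. I press a little more to find the stop.

```bash
python3 -m inch '[[[0,0,0,0.5,0,0,0],[0,0,0,1,0,0,0],[0,0,0,1.5,0,0,0],[0,0,0,2,0,0,0],[0,0,0,2,0,0,0],[0,0,0,2,0,0,0],[0,0,0,2,0,0,0],[0,0,0,2,0,0,0],[0,0,0,2,0,0,0],[0,0,0,2,0,0,0]]]' 20
python3 - <<'E'
from h import *
print([proj('side',(489,-166,z)) for z in (112,122,133)])
s=snap('side')
for m in landmark_of('side','load_head'):
  if m['at'][0]>300: print(m['at'],m['conf'])
print([proj('side',(489,-166,z)) for z in (92,95,100,113)])
for m in masks_of('side','load_head'):
  if m['box'][0]>300: print(m['box'],m['conf'])
E
```

```text
time_s: 16.15
tcp_pos: [551.9, -186.7, 40.1]
tcp_rot: [-3.139, -0.001, 1.252]
contact_force: [-9.2, 3.9, 19.0]
grip_width: 0.002
[array([356.81977311, 270.85058205]), array([357.44298411, 266.81156621]), array([358.13970765, 262.28593617])]
[356.2, 277.7] 0.85
[array([355.60165275, 278.72048421]), array([355.78200735, 277.55732376]), array([356.08443748, 275.60526064]), array([356.88166385, 270.44985326])]
[344.9, 262.2, 367.9, 293.7] 0.89
```

The stop is reached: 19 N with no more travel. The plug is about home, with the head at z≈94 against 92 expected. Now I release.

```bash
python3 -m inch '[[[0,0,0,0,0,0,0],[0,0,0,0,0,0,0],[0,0,0,-2,0,0,0],[0,0,0,-5,0,0,0],[0,0,0,-10,0,0,0],[0,0,0,-15,0,0,0],[0,0,0,-25,0,0,0],[0,0,0,-45,0,0,0],[0,0,0,-75,0,0,0],[0,0,0,-110,0,0,0]]]' 20
python3 -m inch '[[[0,0,-50,-110,0,0,0],[0,0,-100,-110,0,0,0],[0,0,-150,-110,0,0,0],[0,0,-150,-110,0,0,0],[0,0,-150,-110,0,0,0],[0,0,-150,-110,0,0,0],[0,0,-150,-110,0,0,0],[0,0,-150,-110,0,0,0],[0,0,-150,-110,0,0,0],[0,0,-150,-110,0,0,0]]]' 20
python3 - <<'E'
from h import *
s=snap('side');t=snap('top')
r=lambda i,x,y,w,h:cv2.resize(i[y:y+h,x:x+w],(400,300),interpolation=cv2.INTER_CUBIC)
cv2.imwrite('pics/i.png',np.hstack([r(s,310,240,112,84),r(t,310,140,160,120)])[:,:,::-1])
for c in ['side','top']:
 for l,z in [('load_head',92),('tab',54)]:
  for m in landmark_of(c,l):
   if m['at'][0]>300: print(c,l,m['at'],m['conf'],atz(c,m['at'],z))
print(proj('side',(489,-166,92)),[proj('side',(545.5,-185,z)) for z in (40,54)])
E
```

```text
time_s: 17.3
tcp_pos: [551.1, -186.5, 149.9]
tcp_rot: [-3.136, -0.002, 1.252]
contact_force: [0.9, -0.5, 0.3]
grip_width: 0.007
time_s: 18.3
tcp_pos: [409.3, -139.9, 259.8]
tcp_rot: [-3.134, -0.002, 1.252]
contact_force: [-0.5, -0.1, 0.3]
grip_width: 0.006
side load_head [353.4, 279.0] 0.86 [ 485.85054331 -164.16813541   92.        ]
side tab [383.2, 282.9] 0.62 [ 542.79464253 -182.85876195   54.        ]
top load_head [388.3, 191.6] 0.34 [ 529.81866322 -180.82455022   92.        ]
top tab [387.2, 190.1] 0.58 [ 541.41735551 -185.85415339   54.        ]
[355.60165275 278.72048421] [array([384.09745635, 287.91231921]), array([385.21810832, 282.87185369])]
```

View pics/i.png

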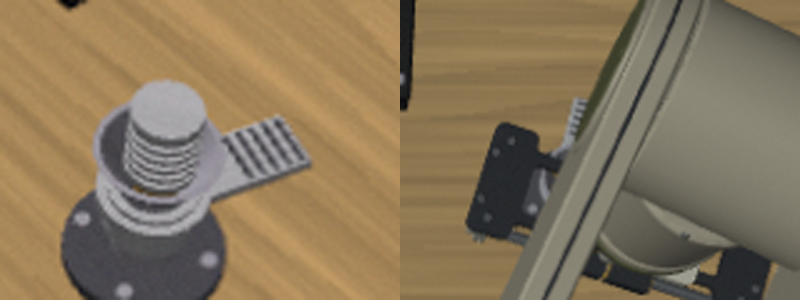

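Head at side row 279.0 (278.7 expected when home), tab at row 282.9 (282.9 expected when forward), with the tab corner at row 285.4 against 285.6 before the press. The plug is home and the sleeve is forward.

```bash
python3 -c "
from bench import *
print(finish_job())"
```

```text
the job is handed in; nothing more can be done
None
```

The job is done and handed in at about 18.5 s. I took the grey ribbed plug from the rack and stood it in the coupler's funnel. I then pressed the tab down to its stop (z ≈ 40, 19 N with no more travel), let it go and drew the arm clear.

**Last checks, side camera:**
- **Plug:** the head sits at the home height, row 279.0 against 278.7 expected.
- **Sleeve:** it is back fully forward. The tab is at row 282.9 against 282.9 expected, and its corner is where it was before the press.
- **Arm:** it touches nothing, with wrist force about 0.

**Disagreements:**
- The arm mostly hid the coupler from the top camera at the end. Its only `load_head` report there had low confidence (0.34) and landed on the tab, so I ignored it.
- A thin sliver of brass still shows under the head. I took it as the gap expected in the funnel, but did not check it separately.

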